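Post the septa tin through the flap of the parts store

TASK

Put the round lidded tin away in the dust-tight parts store: with the fingertips push it along the loading tray and on through the hanging flap until it slides down the chute inside, then draw back so that the flap falls shut behind it. Only push the tin, never pick it up, and leave the tape roll on the tray and everything else on the bench where it stands.

Things in the scene. Friction and masses are not known exactly. Their poses are not given: they have to be found in the camera images.
- store: Fixed parts store of grey sheet metal with a loading tray before it. Origin on the worktop under the middle of the flap opening; x points level through the flap into the store (the way the tin must go), y left of that, z up. The store reaches x = 170 mm, is 142 mm wide and 110 mm high (55 mm above the deck), with a clear roof.
- deck (a point): Middle of the tray's flat deck, on its top face 55 mm above the worktop: x = -110, y = 0 mm in the store's frame. The deck runs from x = -215 to -10 mm and y = -150 to 150 mm, with a bead 4 mm high along its three outer edges.
- mouth (a point): Middle of the opening's sill, at x = 0, y = 0 in the store's frame, at deck height. The opening is 111 mm wide and 46 mm high; its front face lies at x = -3 mm. Two upright wings 30 mm high funnel the deck from y = +-102 mm at x = -49 mm to y = +-55 mm at x = -5 mm.
- edge (a point): Where the deck ends and a polished steel chute begins: x = -10, y = 0 mm in the store's frame, at deck height. The chute slopes down 30 degrees to the store's floor; pushed 10 to 25 mm past this edge with its centre, the tin tips and slips down by itself, so the fingers need not go through the opening.
- flap (a joint): Gravity flap of the opening, 106 mm wide and 44 mm high, about 25 g, smooth, hinged along its top edge 46 mm above the deck: 0 is hanging shut, positive (rad) is swung inwards, at most 1.35. It has no latch and no spring; the tin pushes it up with well under 1 N and rides under it, and it falls shut within a second.
- tin: Round lidded white tin, 56 mm in diameter, 28 mm high, 35 to 70 g; origin in the middle of its underside, z up. It stands on the deck near the left or right edge of the tray, 85 to 130 mm before the opening.
- tape_roll: White roll of tape, a ring 62 mm in diameter and 19 mm high with an open hole; origin in the middle of its underside. It lies on the deck on the other side of the tray from the tin. To be left alone.
- bottle: Bystander: brown screw-cap reagent bottle, 62 mm in diameter, 125 mm high, on the bench right of the tray; origin in the middle of its underside.
- beaker: Bystander: glass beaker, 51 mm in diameter, 66 mm high, on the bench right of the tray; origin in the middle of its underside.
- pen: Bystander: marker pen, 124 mm long, 17 mm thick, lying on the bench left of the tray; origin under its middle.
Not all that is in view belongs to the job. Leave any black, orange or turquoise look-alike of the tin alone.

How it is judged:
On the way:
1. the tin, right side up, is in the opening and holds the flap pushed open by more than 0.5 rad (value of joint flap above 0.5 rad and x of tin in the frame of store between -0.035 and 0.04 m and horizontal distance between tin and mouth below 0.045 m and angle between tin's own z axis and vertical below 0.9 rad), for 0.02 s.
At the end, for the whole second after the job is handed in: The tin lies at rest inside the store, its origin at least 35 mm beyond the opening's sill and at least 10 mm below the deck; the flap hangs shut (under 0.08 rad); the tape roll is still on the tray and it, the bottle, the beaker and the pen are within 25 mm of where they stood (x of tin in the frame of store between 0.035 and 0.17 m and y of tin in the frame of store between -0.07 and 0.07 m and height (world z) of tin below 0.045 m and linear speed of tin below 0.02 m/s and value of joint flap below 0.08 rad and x of tape_roll in the frame of store below -0.05 m and distance of each of tape_roll, bottle, beaker, pen from where it was at the start of the episode below 0.025 m); the robot touches nothing.
It fails at once if the tin is lifted off the deck (more than 15 mm) (height (world z) of tin above 0.07 m).
It fails at once if the tin is pushed off the tray (height (world z) of tin below 0.045 m and x of tin in the frame of store below -0.01 m).
It fails at once if the tin is tipped over on the tray (angle between tin's own z axis and vertical above 0.6 rad and x of tin in the frame of store below -0.03 m).
It fails at once if the tape roll, bottle, beaker or pen is pushed away by more than 25 mm (distance of any of tape_roll, bottle, beaker, pen from where it was at the start of the episode above 0.025 m).
It also fails if it takes over 53 s, if anything falls off the work surface, if the arm or the gripper's body presses on something with over 40 N, if the wrist force passes 120 N, or if a joint passes its speed limit or range.

ROBOT

A 6-joint arm with a two-finger parallel gripper is mounted at the origin on the work surface; the furniture and walls round the work are solid. World frame = base frame: x ahead of the robot, y to its left, z up, the work surface at z = 0. Lengths are in m, angles in rad, forces in N, time in s.
With the tool pointing down it reaches from about 0.35 to 0.775 m from the base axis. Payload 5.5 kg.
Tool frame: the origin (TCP) lies on the centre line of the jaws, within the pads' length; the fingertips stand 11 mm ahead of it and the grasp point (between the pads) lies 8 mm behind it (env.tip_extent is the distance from the TCP to the fingertips, in m); z points along the fingers, y is the line along which they close (so a half turn about z gives the same grasp; the last joint's range is limited). The gripper opens to 85 mm and grips with 20 to 120 N. Pads are 22 mm wide; open, the fingers measure 114 mm over their backs; the gripper's body (76 mm by 85 mm) begins 54 mm behind the grasp point. The pads swing forward as they close: fully open they stand 13 mm farther back than shut.
Start: joints at [1.058, 0.313, 0.046, 1.304, 0, 1.431], TCP at [0.209, 0.536, 0.212] pointing down, gripper open.
Joint ranges: [-2.76, 2.76], [-0.86, 1.69], [-1.03, 1.26], [-2.2, 2.34], [-1.47, 1.5], [-3.14, 3.14]. Speed limits (rad/s): [2.57, 2.57, 3.14, 3.14, 3.14, 3.14].

INTERFACE

Orientations are given as a unit quaternion [w, x, y, z].
In Python, from workcell import env gives the robot as it stands.
- The arm moves only by the shell command python3 -m jog 'ROWS' [FORCE]. ROWS is JSON, a list of rows, each a list of 5 numbers: the gripper's target within -1 to 1 (shut at 1, half-way at 0, fully open at -1), then the shift along the tool's x, y, z in m, then the turn about the tool's z in degrees. In form: [[fingers, tx, ty, tz, turn], ...]. A call has 1 to 5 rows; each row shifts and turns the commanded pose from where the row before left it, along the tool's axes as they then stand; what a row does not reach is not made up. A row lasts 1/12 s, in which the tool goes at most 41.7 mm and 7.16 degrees, less where a joint would pass 70% of its speed; a pose out of reach is approached as far as the arm can. A call is refused whole if a number of a shift passes 0.0417 or a number of a turn 7.16, either way. A call with a gripper value outside its range is refused whole. The fingers move at their own pace and stop on an object; FORCE is the grip in N (left out, the last holds). Time passes only in rows, so rows that do not move let the fingers close. It gives the time, the measured TCP pose, the force, the opening and the grip force at its end, in the units of the state.
- env.get_state(): the state, without advancing time (a new reading comes with each control period).
- env.read_camera(name): name is "scene" or "top"; returns a dict with "img" (480x640x3 uint8, red, green, blue), "fov_y" (degrees; the focal length in pixels is half the picture's height over the tangent of half this angle, whatever the lens; pixels are square), "cx", "cy" (the principal point, pixels), "T" (4x4, takes a point from camera to world coordinates). Camera axes: x right, y up, looking along -z (the intrinsics and any distortion apply to the point x, -y, -z); pixel columns grow to the right and rows downward; lengths in m; the calibration is good to about 2 mm. A picture is of the moment at which its call begins. There is no depth.
- env.hand_in(): hands the job in; it is judged then, once.
The state is a dict: "clock": time; "joint_pos": joint angles; "qvel": joint speeds; "tau": joint torques, N m; "tcp_pos": TCP position; "orientation": TCP orientation; "wrist_force": force on the tool from outside, world axes, zero at the start; "ft_torque": the same for the moment, N m; "finger_gap": finger opening in m; "grip_force": force on a finger pad.
Only numpy, scipy, OpenCV 4.12 (cv2) and the standard library are available. Lean on these libraries where they do the work, as an engineer would, in place of code of your own. Each camera call takes 0.05 s, during which the arm holds its last target. There are 200 camera calls.

## Working session

There is one attempt and no reset: what is moved stays moved. The work goes in short steps, Python scripts to look and compute and a shell command to move; the robot and the scene stay as the last step left them, time stands still between calls to the robot, and variables do not carry over. Pictures are saved under pics/ and viewed, at most 10 in all, crops included, and the job is handed in when it is done.

```bash
mkdir -p pics
python3 - <<'E'
from workcell import env
import cv2,numpy as np
for n in("top","scene"):
    c=env.read_camera(n); cv2.imwrite(f"pics/{n}0.png",c["img"][:,:,::-1])
    print(n,c["fov_y"],c["cx"],c["cy"],np.round(c["T"],4).tolist(),[k for k in c])
s=env.get_state();print(s,env.tip_extent)
E
```

```text
top 42.906587191790734 325.50290114271826 234.94633308910008 [[-0.0252, 0.987, -0.1585, 0.2835], [-0.9995, -0.0282, -0.0165, -0.0923], [-0.0207, 0.158, 0.9872, 1.3933], [0.0, 0.0, 0.0, 1.0]] ['img', 'fov_y', 'cx', 'cy', 'T']
scene 54.4432228794846 326.79095158704604 233.4356156784942 [[0.8241, 0.2794, -0.4927, -0.0803], [-0.5664, 0.4078, -0.7161, -0.9341], [0.0008, 0.8693, 0.4944, 0.6843], [0.0, 0.0, 0.0, 1.0]] ['img', 'fov_y', 'cx', 'cy', 'T']
{'clock': 0.1, 'joint_pos': array([1.05836949e+00, 3.13946741e-01, 4.50916218e-02, 1.30360173e+00,
       3.13323736e-05, 1.43121099e+00]), 'qvel': array([ 0.00166634, -0.00340787,  0.00235357, -0.00088965, -0.00143742,
        0.00086768]), 'tau': array([ 3.63755891e-03, -4.81723595e+01,  2.99244618e+01,  1.27139501e-02,
       -1.22287779e-04, -7.45231034e-06]), 'tcp_pos': array([0.20920198, 0.53506999, 0.21108548]), 'orientation': array([-2.80742490e-04,  1.85342801e-01,  9.82673576e-01, -7.81514152e-04]), 'wrist_force': array([-0.33018748, -0.28228134,  0.5072322 ]), 'ft_torque': array([ 0.01094761,  0.00166662, -0.03019008]), 'grip_force': 0.0, 'finger_gap': 0.08488153354011786} 0.011
```

View pics/top0.png

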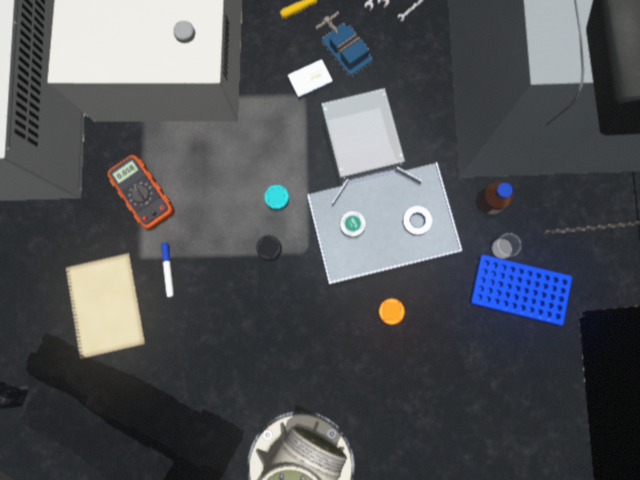

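View pics/scene0.png

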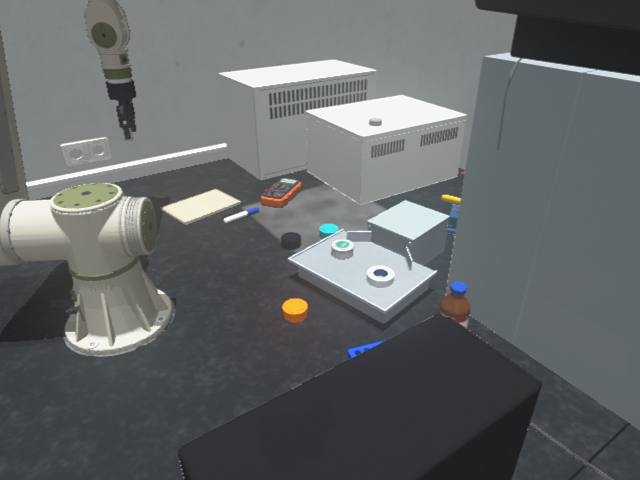

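```bash
cat > h.py <<'E'
from workcell import env
import numpy as np,cv2
def ray(c,uv,z):
    f=240/np.tan(np.radians(c["fov_y"]/2)); T=np.array(c["T"])
    d=T[:3,:3]@np.array([(uv[0]-c["cx"])/f,-(uv[1]-c["cy"])/f,-1]); o=T[:3,3]
    return (o+d*(z-o[2])/d[2])
def proj(c,p):
    f=240/np.tan(np.radians(c["fov_y"]/2)); T=np.array(c["T"])
    q=T[:3,:3].T@(np.asarray(p)-T[:3,3]); return np.array([c["cx"]-f*q[0]/q[2],c["cy"]+f*q[1]/q[2]])
E
python3 - <<'E'
from h import *
c=env.read_camera("top");im=c["img"][:,:,::-1]
cr=im[80:290,300:480];cv2.imwrite("pics/crop1.png",cv2.resize(cr,None,fx=2.8,fy=2.8,interpolation=cv2.INTER_CUBIC))
for n,uv in dict(nl=(330,283),nr=(461,249),fr=(437,164),fl=(309,195)).items(): print(n,ray(c,uv,.057)[:2].round(4))
for n,uv,z in (("tin",(352.5,224),.083),("tape",(417,220),.074),("bottle",(504,190),.125),("orange",(392,311),.028),("turq",(276,196),.028)): print(n,ray(c,uv,z)[:2].round(4))
E
```

```text
nl [ 0.3913 -0.0772]
nr [ 0.4582 -0.367 ]
fr [ 0.6524 -0.3248]
fl [ 0.5897 -0.0353]
tin [ 0.5163 -0.1298]
tape [ 0.5227 -0.2714]
bottle [ 0.5726 -0.4511]
orange [ 0.3279 -0.2125]
turq [0.5963 0.0416]
```

View pics/crop1.png

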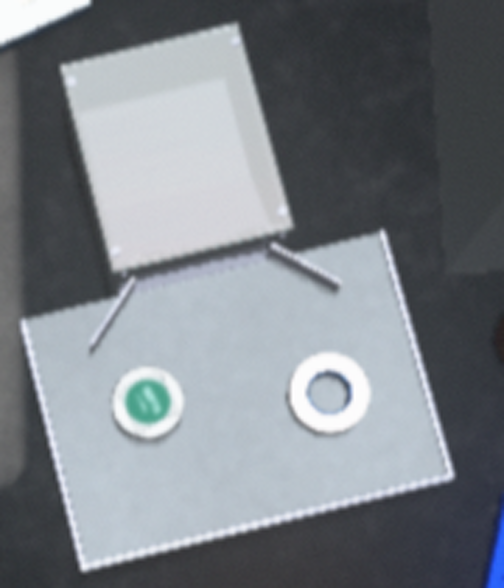

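Two white round things are on the tray. The one at (353,224) has a solid lid with a green label, 28 mm-type disc: that is the tin. The one at (417,220) has an open hole: that is the tape roll. The orange (392,311), turquoise (276,196) and black (269,247) discs stand off the tray and are look-alikes. The crop confirms the tin. By fit, store origin ≈ (0.633, -0.177) with yaw ≈ 12.3°. The tin sits at store (-104, +71) mm and the tape at (-128, -69) mm, both plausible.

Plan: make a two-finger cradle, push diagonally, then push straight in.

```bash
python3 -m jog '[[0.15,0,0,0,4.35],[0.15,0,0,0,4.35],[0.15,-0.0274,-0.0211,0,0],[0.15,-0.0274,-0.0211,0,0],[0.15,-0.0274,-0.0211,0,0]]'
python3 -m jog '[[0.15,-0.0274,-0.0211,0,0],[0.15,-0.0274,-0.0211,0,0],[0.15,-0.0274,-0.0211,0,0],[0.15,-0.0274,-0.0211,0,0],[0.15,-0.0274,-0.0211,0,0]]'
```

```text
clock: 0.57
tcp_pos: [0.2487, 0.4385, 0.2112]
orientation: [-0.0, 0.258, 0.966, -0.001]
wrist_force: [0.3, -0.8, 0.2]
finger_gap: 0.0361
grip_force: 0.0
clock: 0.98
tcp_pos: [0.3147, 0.278, 0.2118]
orientation: [0.0, 0.259, 0.966, -0.0]
wrist_force: [0.1, 0.3, 0.1]
finger_gap: 0.0365
grip_force: 0.0
```

```bash
python3 -m jog '[[0.15,-0.0274,-0.0211,0,0],[0.15,-0.0274,-0.0211,0,0],[0.15,-0.0274,-0.0211,0,0],[0.15,-0.0274,-0.0211,0,0],[0.15,-0.0274,-0.0211,0,0]]' >/dev/null
python3 -m jog '[[0.15,-0.0274,-0.0211,0,0],[0.15,-0.0274,-0.0211,0,0],[0.15,-0.0274,-0.0211,0,0],[0.15,-0.0274,-0.0211,0,0],[0.15,-0.0274,-0.0211,0,0]]' >/dev/null
python3 -m jog '[[0.15,-0.0274,-0.0211,0,0],[0.15,-0.0274,-0.0211,0,0],[0.15,0,0,0.02,0],[0.15,0,0,0.02,0],[0.15,0,0,0,0]]'
```

```text
clock: 2.23
tcp_pos: [0.47, -0.1041, 0.1681]
orientation: [-0.003, 0.26, 0.966, 0.0]
wrist_force: [-0.4, 0.2, -1.5]
finger_gap: 0.0363
grip_force: 0.0
```

```bash
python3 -m jog '[[0.15,0,0,0.025,0],[0.15,0,0,0.025,0],[0.15,0,0,0.02,0],[0.15,0,0,0.01,0],[0.15,0,0,0,0]]'
python3 - <<'E'
from h import *
c=env.read_camera("scene");im=c["img"][:,:,::-1]
cr=im[180:340,270:460];cv2.imwrite("pics/s2.png",cv2.resize(cr,None,fx=3.5,fy=3.5,interpolation=cv2.INTER_CUBIC))
print(env.get_state()["tcp_pos"])
c=env.read_camera("top");im=c["img"][:,:,::-1]
cr=im[120:300,300:480];cv2.imwrite("pics/t2.png",cv2.resize(cr,None,fx=3,fy=3,interpolation=cv2.INTER_CUBIC))
E
```

```text
clock: 2.65
tcp_pos: [0.4708, -0.1032, 0.0904]
orientation: [-0.002, 0.259, 0.966, 0.0]
wrist_force: [-0.4, -0.1, 1.0]
finger_gap: 0.0363
grip_force: 0.0
[ 0.47176593 -0.1036597   0.09177629]
```

View pics/s2.png

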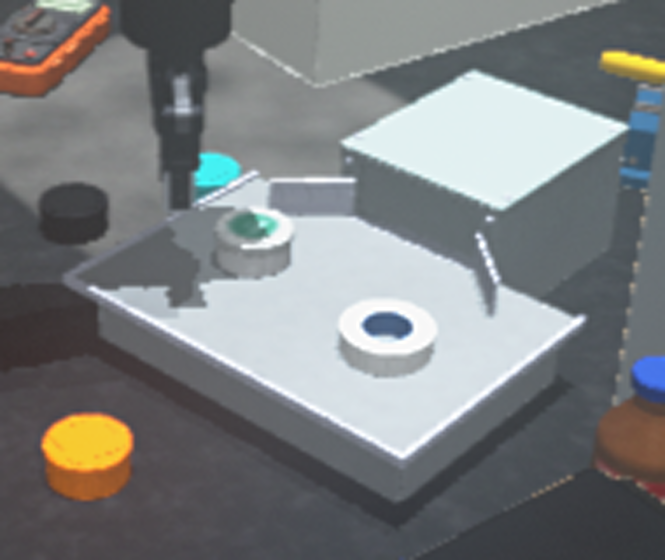

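The scene crop shows the fingers at (181,207) in the crop, pixel (322,239), left of and behind the tin, with the tape roll untouched. I'll check the fingertip height next.

Run:
```python
from h import *
c=env.read_camera("scene"); t=env.get_state()["tcp_pos"]; print(t)
for y in(-25,25):
  for z in (.065,.075,.085):
    p=[t[0]+.5*y/1000,t[1]+.866*y/1000,z]; print(y,z,((proj(c,p)-[270,180])*3.5).round())
```

```text
[ 0.47328214 -0.10435937  0.09327994]
-25 0.065 [181. 269.]
-25 0.075 [181. 257.]
-25 0.085 [181. 245.]
25 0.065 [177. 232.]
25 0.075 [176. 220.]
25 0.085 [176. 208.]
```

View pics/t2.png

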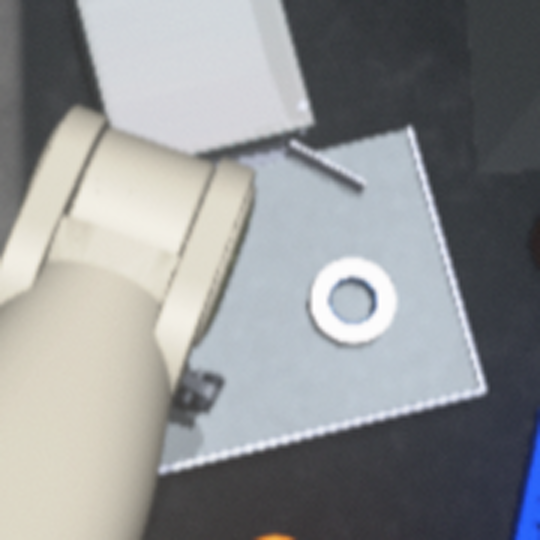

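The top crop shows the arm hiding the tin, with the tape roll at (353,300) in the crop still in place. The tip height is unclear from the images, so I'll feel for the deck in small steps.

```bash
python3 -m jog '[[0.15,0,0,0.006,0],[0.15,0,0,0.006,0],[0.15,0,0,0,0],[0.15,0,0,0,0]]' | grep -E "tcp|wrist"
python3 - <<'E'
from h import *
c=env.read_camera("scene");im=c["img"][:,:,::-1]
cr=im[205:275,295:380];cr=cv2.convertScaleAbs(cr,alpha=1.4);cv2.imwrite("pics/s3.png",cv2.resize(cr,None,fx=7,fy=7,interpolation=cv2.INTER_CUBIC))
t=env.get_state()["tcp_pos"]
for y in(-25,25):
  for z in (t[2]-.011,t[2]-.001):
    p=[t[0]+.5*y/1000,t[1]+.866*y/1000,z]; print(y,z,((proj(c,p)-[295,205])*7).round())
E
```

```text
tcp_pos: [0.4721, -0.1041, 0.0797]
wrist_force: [-0.5, 0.5, -0.0]
-25 0.06891690679955194 [185. 354.]
-25 0.07891690679955193 [185. 329.]
25 0.06891690679955194 [175. 280.]
25 0.07891690679955193 [175. 257.]
```

View pics/s3.png

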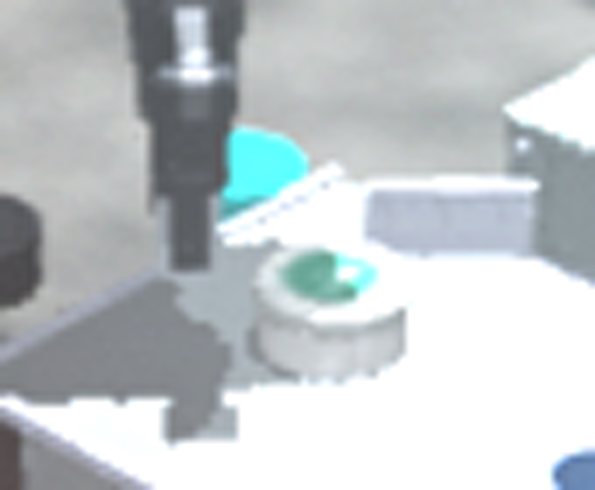

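Run:
```python
from h import *
c=env.read_camera("scene"); s=env.get_state(); t=s["tcp_pos"]
f=lambda p:((proj(c,p)-[295,205])*7).round()
print("tin top",f([.5163,-.1298,.083]),"tin bot",f([.5163,-.1298,.055]),"turq",f([.5963,.0416,.028]),"deck fl",f([.5897,-.0353,.057]),"nl",f([.3913,-.0772,.057]),"tcp",f(t),"tcp+60",f(t+[0,0,.073]))
print(s["finger_gap"],s["joint_pos"].round(3))
```

```text
tin top [322. 277.] tin bot [321. 344.] turq [233. 159.] deck fl [331. 177.] nl [-52. 380.] tcp [180. 290.] tcp+60 [179. 109.]
0.03652022591436523 [-0.383  0.223 -0.414  0.934  0.     0.141]
```

```bash
for i in 1; do python3 -m jog '[[0.15,0,0,0.003,0],[0.15,0,0,0,0],[0.15,0,0,0,0]]' | grep -E "tcp|wrist"; python3 -m jog '[[0.15,0,0,0.003,0],[0.15,0,0,0,0],[0.15,0,0,0,0]]' | grep -E "tcp|wrist"; python3 -m jog '[[0.15,0,0,0.003,0],[0.15,0,0,0,0],[0.15,0,0,0,0]]' | grep -E "tcp|wrist"; done
```

```text
tcp_pos: [0.4722, -0.1041, 0.0767]
wrist_force: [-1.1, -0.2, -0.1]
tcp_pos: [0.4722, -0.1041, 0.0736]
wrist_force: [0.0, -0.7, 0.8]
tcp_pos: [0.4722, -0.1041, 0.0707]
wrist_force: [0.6, 0.8, -0.1]
```

```bash
python3 -m jog '[[0.15,-0.01,0,0,0],[0.15,-0.01,0,0,0],[0.15,-0.01,0,0,0],[0.15,-0.008,0,0,0],[0.15,-0.006,0,0,0]]' | grep -E "tcp|wrist"
python3 - <<'E'
from h import *
c=env.read_camera("scene");im=c["img"][:,:,::-1]
cr=im[205:275,295:380];cv2.imwrite("pics/s4.png",cv2.resize(cr,None,fx=7,fy=7,interpolation=cv2.INTER_CUBIC))
print(env.get_state()["wrist_force"])
E
```

```text
tcp_pos: [0.512, -0.1272, 0.0709]
wrist_force: [0.8, 0.9, 0.1]
[ 1.53755397 -0.65776196 -0.14598725]
```

View pics/s4.png

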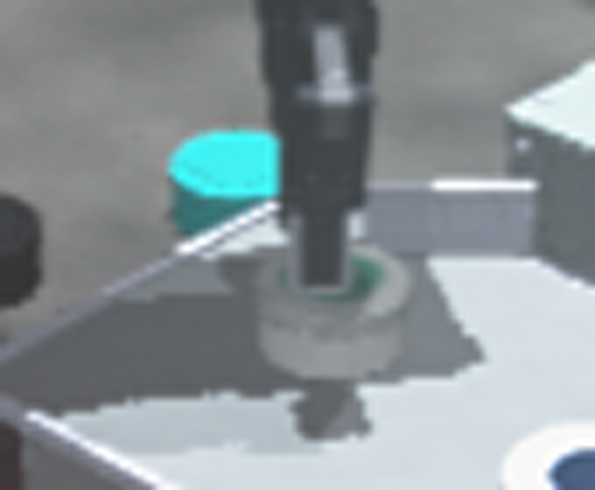

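The crop shows the finger tip at (325,290) in front of the lid, the tin unmoved and no contact force. So the tips are above the tin, higher than the TCP reading suggests. I'll check this against the first picture and get the actual tip height.

Run:
```python
from h import *
c=env.read_camera("scene"); t=env.get_state()["tcp_pos"];print(t)
print("start tcp",proj(c,[.209,.535,.211]),"tip",proj(c,[.209,.535,.2]),"tip+30",proj(c,[.209,.535,.23]))
for y in (-32,-18,0,18):
  for z in (.06,.09,.12): print(y,z,((proj(c,[t[0]+.5*y/1000,t[1]+.866*y/1000,z])-[295,205])*7).round())
print(((proj(c,[.5163,-.1298,.083])-[295,205])*7).round())
```

```text
[ 0.51174946 -0.12708938  0.0707689 ]
start tcp [132.747718   145.72600255] tip [133.48063496 149.16954496] tip+30 [131.46854069 139.71590657]
-32 0.06 [316. 380.]
-32 0.09 [317. 308.]
-32 0.12 [318. 233.]
-18 0.06 [311. 359.]
-18 0.09 [313. 287.]
-18 0.12 [314. 213.]
0 0.06 [306. 332.]
0 0.09 [308. 261.]
0 0.12 [309. 188.]
18 0.06 [301. 306.]
18 0.09 [302. 236.]
18 0.12 [304. 163.]
[322. 277.]
```

Same mismatch at the start pose: the visible tips stand about 20 to 27 mm higher than the reported TCP implies. I'll back off behind the tin and feel for the deck.

```bash
python3 -m jog '[[0.15,0.015,0,0,0],[0.15,0.015,0,0,0],[0.15,0.014,0,0,0],[0.15,0,0,0.004,0],[0.15,0,0,0.004,0]]' | grep -E "tcp|wrist"
python3 -m jog '[[0.15,0,0,0.003,0],[0.15,0,0,0,0]]' | grep -E "tcp|wrist"; python3 -m jog '[[0.15,0,0,0.003,0],[0.15,0,0,0,0]]' | grep -E "tcp|wrist";python3 -m jog '[[0.15,0,0,0.003,0],[0.15,0,0,0,0]]' | grep -E "tcp|wrist"
```

```text
tcp_pos: [0.4721, -0.104, 0.0629]
wrist_force: [1.0, -0.7, -0.2]
tcp_pos: [0.4726, -0.1044, 0.0592]
wrist_force: [-0.3, 0.2, -0.5]
tcp_pos: [0.4726, -0.1044, 0.0563]
wrist_force: [0.3, 0.5, 0.2]
tcp_pos: [0.4723, -0.1042, 0.0534]
wrist_force: [-0.0, -0.1, 0.2]
```

```bash
python3 -m jog '[[0.15,0,0,0.003,0],[0.15,0,0,0,0]]' | grep -E "tcp|wrist"; python3 -m jog '[[0.15,0,0,0.003,0],[0.15,0,0,0,0]]' | grep -E "tcp|wrist";python3 -m jog '[[0.15,0,0,0.003,0],[0.15,0,0,0,0]]' | grep -E "tcp|wrist"; python3 -m jog '[[0.15,0,0,0.002,0],[0.15,0,0,0,0]]' | grep -E "tcp|wrist"
python3 - <<'E'
from h import *
c=env.read_camera("scene");im=c["img"][:,:,::-1]
cr=im[205:275,295:380];cv2.imwrite("pics/s5.png",cv2.resize(cr,None,fx=7,fy=7,interpolation=cv2.INTER_CUBIC))
E
```

```text
tcp_pos: [0.4722, -0.1041, 0.0504]
wrist_force: [0.7, -0.1, -0.2]
tcp_pos: [0.4721, -0.1041, 0.0474]
wrist_force: [-0.3, -0.6, -0.8]
tcp_pos: [0.4721, -0.1041, 0.0444]
wrist_force: [0.2, 0.2, 0.0]
tcp_pos: [0.4722, -0.1041, 0.0426]
wrist_force: [0.0, -0.6, -0.0]
```

View pics/s5.png

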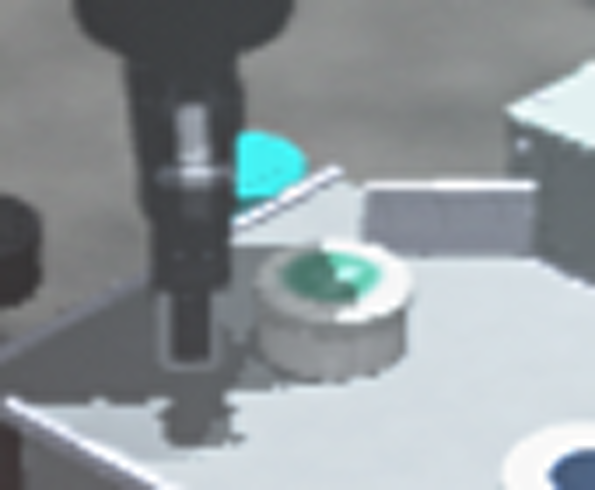

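Tip row 362 in this crop gives a tip height of about 0.067, so the tips are now beside the tin, behind-left of it. I'll go 3 mm lower and push diagonally, tracking the green lid label numerically.

```bash
cat > tin.py <<'E'
from h import *
c=env.read_camera("scene");hsv=cv2.cvtColor(c["img"],cv2.COLOR_RGB2HSV)
m=cv2.inRange(hsv,(70,70,40),(87,255,255)); m[:215]=0;m[300:]=0;m[:,:320]=0;m[:,440:]=0
n,l,st,ce=cv2.connectedComponentsWithStats(m)
S=lambda p:(np.array([[.977,.213],[-.213,.977]])@(np.array(p[:2])-[.6328,-.1771])*1000).round(1)
for i in range(1,n):
    if st[i,4]>8: print("green",st[i].tolist(),ce[i].round(1),S(ray(c,ce[i],.083)))
s=env.get_state();print("tcp store",S(s["tcp_pos"]),s["tcp_pos"][2].round(4),"F",s["wrist_force"].round(1),"t",s["clock"])
E
python3 tin.py
python3 -m jog '[[0.15,-0.01,0,0.003,0],[0.15,-0.01,0,0,0],[0.15,-0.01,0,0,0],[0.15,-0.008,0,0,0],[0.15,-0.006,0,0,0]]' | grep -E "wrist"; python3 tin.py
```

```text
green [336, 241, 13, 7, 62] [342.2 243.9] [-99.2  71.2]
tcp store [-141.3  105.5] 0.0428 F [-0.2  0.2 -0. ] t 6.1833
wrist_force: [-0.3, 0.3, 0.9]
green [347, 241, 12, 7, 55] [352.1 244.1] [-82.8  52.4]
tcp store [-106.7   73.8] 0.04 F [ 1.3 -0.9  0.1] t 6.65
```

```bash
python3 -m jog '[[0.15,-0.01,0,0,0],[0.15,-0.01,0,0,0],[0.15,-0.01,0,0,0],[0.15,-0.01,0,0,0],[0.15,-0.008,0,0,0]]' | grep -E "wrist"; python3 -m jog '[[0.15,-0.006,0,0,0],[0.15,0,0,0,0]]' | grep -E "wrist"; python3 tin.py
```

```text
wrist_force: [0.3, -0.2, -0.6]
wrist_force: [0.4, -0.0, 0.6]
green [370, 241, 10, 6, 50] [374.2 243.4] [-42.1  14.3]
tcp store [-68.3  38.9] 0.0398 F [ 0.2 -0.6  0.2] t 7.2833
```

```bash
python3 -m jog '[[0.15,0.012,0,0,0],[0.15,0.012,0,0,0],[0.15,0.011,0,0,0],[0.15,0,0,0,-7.05],[0.15,0,0,0,-7.05]]' | grep -E "wrist"; python3 -m jog '[[0.15,0,0,0,-7.05],[0.15,0,0,0,-7.05],[0.15,0,0,0,-7.05],[0.15,0,0,0,-7.05],[0.15,0,0,0,0]]'|grep -E "ori|wrist"; python3 tin.py
python3 -m jog '[[0.15,0,-0.012,0,0],[0.15,0,-0.012,0,0],[0.15,0,-0.012,0,0],[0.15,0,-0.012,0,0],[0.15,0,0,0,0]]' | grep -E "ori|wrist"; python3 tin.py
```

```text
wrist_force: [-0.8, -0.4, 0.2]
orientation: [-0.0, -0.108, 0.994, 0.0]
wrist_force: [0.0, 0.4, -0.8]
green [367, 240, 13, 7, 62] [373.3 243.3] [-43.4  16.1]
tcp store [-95.   63.3] 0.0399 F [ 0.3  0.1 -0.5] t 8.1667
orientation: [0.001, -0.105, 0.994, -0.001]
wrist_force: [0.2, -0.4, 0.2]
tcp store [-94.6  12.9] 0.0398 F [-0.4 -0.  -0.4] t 8.6333
```

```bash
python3 -m jog '[[0.15,-0.008,-0.001,0,0],[0.15,-0.008,-0.001,0,0],[0.15,-0.008,-0.001,0,0],[0.15,-0.008,-0.001,0,0],[0.15,-0.008,-0.001,0,0]]' | grep -E "wrist"; python3 -m jog '[[0.15,-0.007,0,0,0],[0.15,-0.007,0,0,0],[0.15,-0.007,0,0,0],[0.15,-0.004,0,0,0],[0.15,0,0,0,0]]'|grep -E "wrist"; python3 tin.py
```

```text
wrist_force: [0.3, 0.6, 0.3]
wrist_force: [-1.0, -1.0, -0.2]
tcp store [-29.2  10. ] 0.0398 F [-0.1 -0.5 -1.1] t 9.5167
```

```bash
python3 -m jog '[[0.15,-0.004,0,0,0],[0.15,-0.004,0,0,0],[0.15,-0.002,0,0,0],[0.15,0,0,0,0],[0.15,0,0,0,0]]' | grep -E "wrist"; python3 -m jog '[[0.15,0,0,0,0],[0.15,0,0,0,0],[0.15,0,0,0,0],[0.15,0,0,0,0],[0.15,0,0,0,0]]' | grep -E "wrist"; python3 tin.py
python3 - <<'E'
from h import *
im=env.read_camera("scene")["img"][190:290,330:450,::-1]
a=cv2.resize(im,None,fx=4.5,fy=4.5,interpolation=cv2.INTER_CUBIC)
cv2.imwrite("pics/s6.png",a)
c=env.read_camera("top");hsv=cv2.cvtColor(c["img"],cv2.COLOR_RGB2HSV)
m=cv2.inRange(hsv,(65,60,40),(89,255,255));m[:80]=0;m[270:]=0;m[:,:305]=0;m[:,460:]=0
p=np.argwhere(m);print(len(p),p.mean(0) if len(p) else "")
E
```

```text
wrist_force: [0.2, -0.1, 0.7]
wrist_force: [-0.2, -0.1, -0.6]
tcp store [-19.8   9.9] 0.0399 F [-0.7  1.3  0.2] t 10.4
0
```

View pics/s6.png

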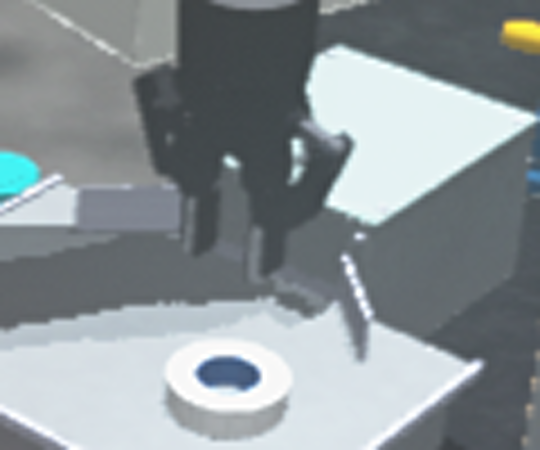

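The crop shows both fingertips at the opening, (200,240) and (265,265), with no tin between them, so it has gone in. The tape roll at (228,385) is undisturbed. I'll draw back, clear the view and check through the roof.

```bash
python3 -m jog '[[0.15,0.015,0,0,0],[0.15,0.02,0,0,0],[0.15,0.025,0,0,0],[0.15,0,0,-0.03,0],[0.15,0,0,-0.04,0]]' | grep -E "wrist"; python3 -m jog '[[0.15,0,0,-0.04,0],[0.15,0,0,-0.04,0],[0.15,0,0.035,0,0],[0.15,0,0.035,0,0],[0.15,0,0.035,0,0]]' | grep -E "wrist";  python3 -m jog '[[0.15,0,0.035,0,0],[0.15,0,0.035,0,0],[0.15,0,0.035,0,0],[0.15,0,0.035,0,0],[0.15,0,0,0,0]]' | grep -E "tcp|wrist"
python3 - <<'E'
from h import *
c=env.read_camera("top");im=c["img"][:,:,::-1]
a=cv2.resize(im[80:290,295:530],None,fx=2.4,fy=2.4,interpolation=cv2.INTER_CUBIC)
b=env.read_camera("scene")["img"][200:300,330:450,::-1]
b=cv2.resize(b,(230,192),interpolation=cv2.INTER_CUBIC); p=np.zeros((a.shape[0],230,3),np.uint8);p[:192]=b
cv2.imwrite("pics/f.png",np.hstack([a,p]))
E
```

```text
wrist_force: [1.1, -0.9, 0.5]
wrist_force: [1.1, 0.9, -0.4]
tcp_pos: [0.4988, 0.06, 0.1902]
wrist_force: [-1.0, -0.2, -0.7]
```

View pics/f.png

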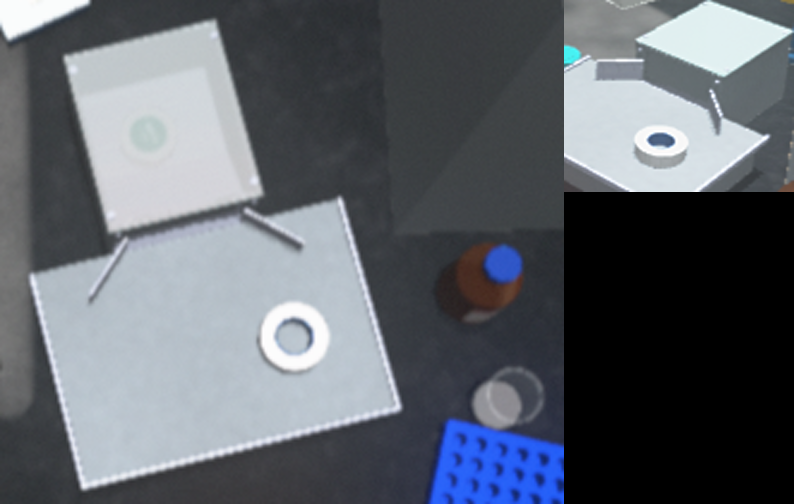

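The final picture shows the tin's green label at (148,133) under the clear roof, well inside the store. The tape roll (295,337), bottle and beaker are in place, and the opening looks as it did at the start. Handing in.

```bash
python3 -m jog '[[0.15,0,0,0,0],[0.15,0,0,0,0],[0.15,0,0,0,0],[0.15,0,0,0,0],[0.15,0,0,0,0]]' | grep clock
python3 - <<'E'
from h import *
c=env.read_camera("top");print(ray(c,(356.7,135.4),.035)[:2]-[.6328,-.1771])
print(env.hand_in())
E
```

```text
clock: 12.27
[0.09953991 0.02952331]
the job is handed in; nothing more can be done
None
```

I pushed the tin through the flap and handed the job in at about 12 s; the last picture shows it about 100 mm inside the store with the flap looking shut, and the tape roll, bottle and beaker in place, but the pen was outside that view and the hand-in gave no verdict.

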